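# Reload the label feeder and change over its selector

## Task

Reload the label feeder on the desk. First move its selector lever from hand feed (leaning to the robot's side) to off (upright) and let it stand there for at least a second; with it off, set the white label cassette upright in the bay between the two cheeks, and push the spindle from its rest through the near cheek, the cassette and the far cheek until its collar is home against the near cheek. Only then swing the lever right over to its other stop (roll feed), let go of everything, and leave the things round about where they are.

Things in the scene. Friction and masses are not known exactly. Their poses are not given: they have to be found in the camera images.
- feeder: Label feeder, fixed: grey base 14 mm thick (local x -55..85, y -58..178 mm). Origin on the desk under the bay's middle; x away from the robot, y along the spindle axis from the near cheek to the far one and on to the selector, z up. A black drive housing behind the bay (x 58..82 mm) rises to 36 mm above the desk; a tear bar in front (x -48 mm) to 24 mm.
- bay_floor (a point): Centre of the bay's floor, 14 mm above the desk: the middle of the cassette's underside belongs here. The bay is 70 mm wide along y between two upright aluminium cheeks (70 mm along x, 10 mm thick, tops 78 mm above the desk) and 64 mm along x between two fences 8 mm high. Its axes are the feeder's.
- near_hole (a point): Centre of the outer mouth of the hole in the near cheek (the robot's right-hand cheek, local y -45 mm), 54 mm above the desk. Through hole, 21 mm diameter, axis along the feeder's y; the spindle goes in here toward +y. Its axes are the feeder's.
- far_hole (a point): Centre of the outer mouth of the same 21 mm hole in the far cheek (local y +45 mm, 54 mm above the desk), 90 mm from near_hole.
- cassette_center (a point): Centre, half-way up, of the loose white cassette: upright box 54 mm (its x) x 60 mm (its y) x 76 mm high, standing on the desk. A 23 mm bore ringed by brown card runs right through it along its y, 2 mm above this point. The same after a half turn; grasp it across its 54 mm. Its axes are the cassette's.
- spindle_grip (a point): Centre of the spindle's black flat-sided grip, 20 mm wide (its x), 44 mm long (its y), 30 mm high, on the spindle's axis. From here along +y: end of the grip at 22 mm, a 32 mm collar with its face at 28 mm (this face goes against the near cheek), then a 16 mm steel rod, tapering from 128 mm to 6 mm diameter at the tip.
- spindle_tip (a point): Tip of the spindle, on its axis, 150 mm from spindle_grip; when home it stands 32 mm out of the far cheek.
- spindle_rest: Grey fixed rest with the spindle lying level in two open notches, to be lifted straight up: base 60 x 100 mm, two posts 34 x 10 mm and 56 mm high at 20 and 80 mm along its y (the spindle's y). Origin on the desk under the collar's face; the spindle's axis lies 54 mm above the desk.
- selector (a joint): Angle of the selector lever, rad: 0 leaning 0.5 rad from upright toward the feeder's -x (hand feed), 0.5 upright (off), 1.0 leaning 0.5 rad toward +x (roll feed, stop). It stays where it is left; no springs, light friction (about 0.06 N m).
- selector_tip (a point): Centre of the black ball, 26 mm in diameter, at the end of the lever's 10 mm stem, 80 mm from the pivot.
- selector_pivot (a point): Pivot of the lever (feeder local y +138 mm, 36 mm above the desk); the lever swings in the feeder's x-z plane.
- mug: White mug 79 x 114 x 89 mm, a bystander; origin under it.
- tape_roll: Brown roll of tape 92 mm across, 48 mm high, lying flat to the right of the spindle rest, a bystander; origin under its centre.
- label_roll: White roll of labels 58 mm across, 33 mm high, a bystander; origin under its centre.
- mouse: Black computer mouse 115 x 55 x 36 mm, a bystander on the mouse pad; origin under it.
- cassette: The same cassette; origin at the centre of its underside. About 0.18 kg.
- spindle: The same spindle; origin on its axis at the collar's face, 28 mm from spindle_grip toward the tip. About 0.11 kg.

How it is judged (in metres and radians):
On the way, in this order (a step that is already met when the one before it is completed fails the run):
1. the selector stands upright at off for a second (value of joint selector between 0.35 and 0.65 rad), for 1 s.
2. the cassette is seated upright in the bay, selector still off (all of step 1 and x of cassette_center in the frame of bay_floor between -0.008 and 0.008 m and y of cassette_center in the frame of bay_floor between -0.008 and 0.008 m and z of cassette_center in the frame of bay_floor between 0.033 and 0.043 m and angle between cassette_center's own z axis and vertical below 0.08 rad and angle between the y axis of cassette_center and the y axis of bay_floor, either way round below 0.2 rad and linear speed of cassette below 0.02 m/s), for 0.2 s.
3. the spindle is through near cheek, cassette and far cheek, collar home, selector still off (all of step 1 and x of cassette_center in the frame of bay_floor between -0.008 and 0.008 m and y of cassette_center in the frame of bay_floor between -0.008 and 0.008 m and z of cassette_center in the frame of bay_floor between 0.033 and 0.043 m and angle between cassette_center's own z axis and vertical below 0.08 rad and angle between the y axis of cassette_center and the y axis of bay_floor, either way round below 0.2 rad and y of spindle_grip in the frame of near_hole between -0.035 and -0.021 m and x of spindle_grip in the frame of near_hole between -0.007 and 0.007 m and z of spindle_grip in the frame of near_hole between -0.008 and 0.007 m and x of spindle_tip in the frame of near_hole between -0.007 and 0.007 m and z of spindle_tip in the frame of near_hole between -0.008 and 0.007 m and y of spindle_tip in the frame of near_hole above 0.108 m), for 0.2 s.
4. the selector is over at roll feed (value of joint selector above 0.9 rad), for 0.2 s.
At the end, for the whole second after the job is handed in: Cassette upright on the bay floor (centre within 8 mm of the bay's in x and y, within 5 mm in height), spindle through all three with its collar within 7 mm of the near cheek and its axis within 7 mm of the holes' axis at grip and tip, selector past 0.9 rad, all at rest (x of cassette_center in the frame of bay_floor between -0.008 and 0.008 m and y of cassette_center in the frame of bay_floor between -0.008 and 0.008 m and z of cassette_center in the frame of bay_floor between 0.033 and 0.043 m and angle between cassette_center's own z axis and vertical below 0.08 rad and angle between the y axis of cassette_center and the y axis of bay_floor, either way round below 0.2 rad and y of spindle_grip in the frame of near_hole between -0.035 and -0.021 m and x of spindle_grip in the frame of near_hole between -0.007 and 0.007 m and z of spindle_grip in the frame of near_hole between -0.008 and 0.007 m and x of spindle_tip in the frame of near_hole between -0.007 and 0.007 m and z of spindle_tip in the frame of near_hole between -0.008 and 0.007 m and y of spindle_tip in the frame of near_hole above 0.108 m and value of joint selector above 0.9 rad and linear speed of each of cassette, spindle below 0.02 m/s); the robot touches nothing.
It fails at once if the cassette is lifted while the selector is still at hand feed (height (world z) of cassette_center above 0.075 m and value of joint selector below 0.3 rad).
It fails at once if the selector goes to roll feed before the spindle is home (value of joint selector above 0.75 rad and not (y of spindle_grip in the frame of near_hole between -0.035 and -0.021 m and x of spindle_grip in the frame of near_hole between -0.007 and 0.007 m and z of spindle_grip in the frame of near_hole between -0.008 and 0.007 m and x of spindle_tip in the frame of near_hole between -0.007 and 0.007 m and z of spindle_tip in the frame of near_hole between -0.008 and 0.007 m and y of spindle_tip in the frame of near_hole above 0.108 m)).
It fails at once if a bystander (mug, tape roll, label roll, mouse) is moved by more than 30 mm (distance of any of mug, tape_roll, label_roll, mouse from where it was at the start of the episode above 0.03 m).
It also fails if it takes over 72 s, if anything falls off the work surface, if the arm or the gripper's body presses on something with over 40 N, if the wrist force passes 120 N, or if a joint passes its speed limit or range.

## Robot

A 6-joint arm with a two-finger parallel gripper is mounted at the origin on a cart in front of the work surface, level with it; the furniture and walls round the work are solid. World frame = base frame: x ahead of the robot, y to its left, z up, the work surface at z = 0. Lengths are in mm, angles in rad, forces in N, time in s.
With the tool pointing down it reaches from about 250 to 800 mm from the base axis. Payload 3.9 kg.
Tool frame: the origin (TCP) lies where the fingers leave the gripper's body, on its centre line; the fingertips stand r.tcp_to_tips ahead of it and the grasp point (between the pads) lies 54 mm ahead of it (r.tcp_to_tips is the distance from the TCP to the fingertips, in mm); z points along the fingers, y is the line along which they close (so a half turn about z gives the same grasp; the last joint's range is limited). The gripper opens to 85 mm and grips with 20 to 120 N. Pads are 22 mm wide; open, the fingers measure 114 mm over their backs; the gripper's body (76 mm by 85 mm) begins 54 mm behind the grasp point. The pads swing forward as they close: fully open they stand 13 mm farther back than shut.
Start: joints at [-1.19, 0.26, -0.138, 1.173, 0, 1.571], TCP at [195.118, -487.385, 303.904] pointing down, gripper open.
Joint ranges: [-2.78, 2.78], [-0.83, 1.72], [-1.28, 1.37], [-1.9, 2.12], [-1.57, 1.48], [-3.14, 3.14]. Speed limits (rad/s): [2.57, 2.57, 3.14, 3.14, 3.14, 3.14].

## Interface

Orientations are given as a unit quaternion [x, y, z, w].
In Python, from workcell import telemetry, snapshot, calibration, order, r gives the robot as it stands. The module is installed in compiled form; this text tells all that it offers.
- The arm moves only by the tool jog_arm, never from a script. Its argument "increments" is a list of rows, each a list of 6 numbers: the shift along the tool's x, y, z normalised to -1 to 1, where 1 is 0.25 m, then the turn, a rotation vector about the tool's x, y, z normalised to -1 to 1, where 1 is 4 degrees. A call has 1 to 8 rows; each row shifts and turns the commanded pose from where the row before left it, along the tool's axes as they then stand; what a row does not reach is not made up. A row lasts 1/10 s, in which the tool goes at most 50 mm and 8.59 degrees, less where a joint would pass 70% of its speed; a pose out of reach is approached as far as the arm can. A call with a number of a shift or a turn outside -1 to 1 is refused whole. A call with a gripper value outside its range is refused whole. "jaw" is the opening, from -1 (shut) to 1 (fully open), set as the call begins (left out, the last holds). The fingers move at their own pace and stop on an object; the grip force is fixed at half the most. Time passes only in rows, so rows that do not move let the fingers close. It gives the time, the measured TCP pose, the force, the opening and the grip force at its end, in the units of the state.
- telemetry.read_state(): the state, without advancing time (a new reading comes with each control period).
- snapshot(name): name is "scene" or "top" or "wrist"; returns the picture (480x640x3 uint8, blue, green, red); there is no depth.
- calibration(name): a dict with "fx", "fy", "cx", "cy" (pixels), "origin" and "rotation" of the camera in the world. Camera axes: x right, y up, looking along -z (the intrinsics and any distortion apply to the point x, -y, -z); pixel columns grow to the right and rows downward; lengths in mm; the calibration is good to about 2 mm. A picture is of the moment at which its call begins: read the wrist's pose just before it. calibration takes no time and is no camera call; for the wrist camera it gives the pose at the moment of the call.
- order.sign_off(): hands the job in; it is judged then, once.
The state is a dict: "time_s": time; "joint_positions": joint angles; "qvel": joint speeds; "tau": joint torques, N m; "position": TCP position; "ee_rot": TCP orientation; "force": force on the tool from outside, world axes, zero at the start; "wrist_torque": the same for the moment, N m; "opening": opening from 0.0 (shut) to 1.0 (fully open); "finger_force": force on a finger pad.
Only numpy, scipy, OpenCV 4.12 (cv2) and the standard library are available. Lean on these libraries where they do the work, as an engineer would, in place of code of your own. Each camera call takes 0.05 s, during which the arm holds its last target. There are 200 camera calls.

## Working session

There is one attempt and no reset: what is moved stays moved. The work goes in short steps, Python scripts to look and compute and a tool call to move; the robot and the scene stay as the last step left them, time stands still between calls to the robot, and variables do not carry over. Pictures are saved under pics/ and viewed, at most 10 in all, crops included, and the job is handed in when it is done.

Besides the shell and the picture viewer there is one more tool, called after "Call:" as name(argument=value, ...) on one line, values as JSON. jog_arm: Moves the arm, as the interface text tells. Scaled input: -1 to 1 covers 0.25 m each way for a shift and 4 degrees each way for a turn. Its arguments: {"type":"object","properties":{"increments":{"type":"array","items":{"type":"array","items":{"type":"number"}}},"jaw":{"type":"number"}},"required":["increments"]}

```bash
mkdir -p pics; ls; python3 - <<'E'
from workcell import telemetry, snapshot, calibration, order, r
import cv2,numpy as np
print(r.tcp_to_tips); s=telemetry.read_state(); print(s)
for n in("scene","top"):
    cv2.imwrite(f"pics/{n}0.png",snapshot(n)); print(n,calibration(n))
print(calibration("wrist"))
E
```

```text
pics
72.6
{'time_s': 0.0, 'joint_positions': array([-1.18999126e+00,  2.60683164e-01, -1.39387395e-01,  1.17269295e+00,
       -1.45089123e-05,  1.57079406e+00]), 'qvel': array([ 2.61625342e-04,  4.30421814e-04, -8.71346299e-05, -3.83689771e-04,
        7.23741119e-04,  1.08168095e-03]), 'tau': array([ 1.89021805e-03, -4.05675066e+01,  2.53924066e+01,  1.86986063e-02,
        1.70878398e-04,  2.91339113e-06]), 'position': array([ 194.92009125, -486.88811941,  303.05827536]), 'ee_rot': array([ 9.81927442e-01,  1.89255199e-01, -1.93271004e-04, -9.64443227e-04]), 'force': array([0.24701016, 0.39268099, 0.11055106]), 'wrist_torque': array([-0.07003347, -0.00383207,  0.01597039]), 'finger_force': 0.0, 'opening': 0.9998941563026679}
scene {'fx': 508.9826445716058, 'fy': 508.9826445716058, 'cx': 325.9992167141106, 'cy': 235.50834957468962, 'origin': array([-173.66272378,  525.28653693, 1125.26722784]), 'rotation': array([-0.15695397,  0.2917478 ,  0.83886318, -0.43192272])}
top {'fx': 523.3373202063473, 'fy': 523.3373202063473, 'cx': 320.3039086364712, 'cy': 247.7671459933806, 'origin': array([ 316.83845185,   94.02640057, 1398.26983118]), 'rotation': array([ 0.05051744, -0.06119526, -0.6999321 ,  0.70978742])}
{'fx': 337.26081955138017, 'fy': 337.26081955138017, 'cx': 315.2772091431925, 'cy': 236.40641794369543, 'origin': array([ 266.99817558, -457.30359811,  372.99882659]), 'rotation': array([-0.12520449,  0.08524102, -0.55393633,  0.81866498])}
```

View pics/top0.png

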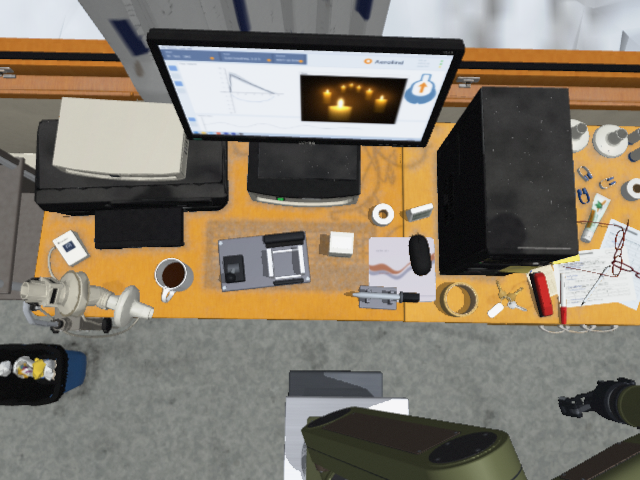

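View pics/scene0.png

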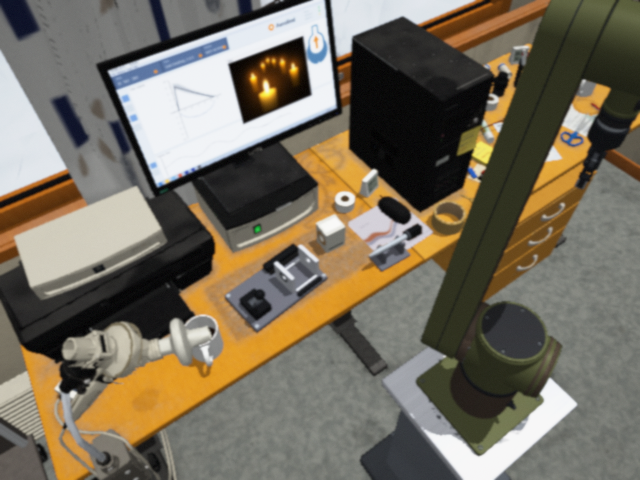

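The top view shows the feeder at about (262,262) with its near cheek on the right, the cassette at (340,244), and the spindle rest at (385,296) with the grip on the right. The spindle already points toward the feeder (world +y). I'll enlarge this area to get coarse positions.

```bash
cat > h.py <<'E'
from workcell import telemetry, snapshot, calibration, order, r
import cv2,numpy as np
from scipy.spatial.transform import Rotation as R
def ray(c,u,v):
    d=np.array([(u-c["cx"])/c["fx"],-(v-c["cy"])/c["fy"],-1.]); return np.array(c["origin"]),R.from_quat(c["rotation"]).apply(d)
def onz(c,u,v,z):
    o,d=ray(c,u,v); return o+d*(z-o[2])/d[2]
def proj(c,p):
    q=R.from_quat(c["rotation"]).inv().apply(np.array(p,float)-c["origin"]); return c["cx"]-c["fx"]*q[0]/q[2], c["cy"]+c["fy"]*q[1]/q[2]
def tri(c1,p1,c2,p2):
    o1,d1=ray(c1,*p1);o2,d2=ray(c2,*p2)
    s=np.linalg.lstsq(np.c_[d1,-d2],o2-o1,rcond=None)[0]; a=o1+s[0]*d1;b=o2+s[1]*d2
    return (a+b)/2,np.linalg.norm(a-b)
def wrist(name):
    c=calibration("wrist"); im=snapshot("wrist"); cv2.imwrite(name+".png",im); np.save(name+".npy",c,allow_pickle=True); return c,im
def st():
    s=telemetry.read_state(); print("t %.2f"%s["time_s"],"pos",s["position"].round(1),"q",s["ee_rot"].round(4),"F",s["force"].round(1),"op %.3f"%s["opening"],"j",s["joint_positions"].round(2)); return s
def totool(s,p):
    return R.from_quat(s["ee_rot"]).inv().apply(np.array(p)-s["position"])
E
python3 - <<'E'
from h import *
c=calibration("top"); im=cv2.imread("pics/top0.png")
cv2.imwrite("pics/crop1.png",cv2.resize(im[220:325,205:470],None,fx=3,fy=3,interpolation=cv2.INTER_CUBIC))
for n,u,v,z in [("feeder c",262,262,14),("cass",340,243,76),("spin tip",345,294,54),("grip",410,297,60),("ball",234,270,106),("mug",172,278,50),("deskedge",320,320,0),("fL",219,240,14),("fR",310,282,14)]: print(n,onz(c,u,v,z).round())
print(proj(c,[0,0,0]))
E
```

```text
feeder c [497. 229.  14.]
cass [541.  25.  76.]
spin tip [412.  10.  54.]
grip [ 406. -156.   60.]
ball [464. 289. 106.]
mug [447. 456.  50.]
deskedge [346.  73.   0.]
fL [555. 346.  14.]
fR [445. 101.  14.]
(np.float64(346.78243214450174), np.float64(457.69638746587975))
```

View pics/crop1.png

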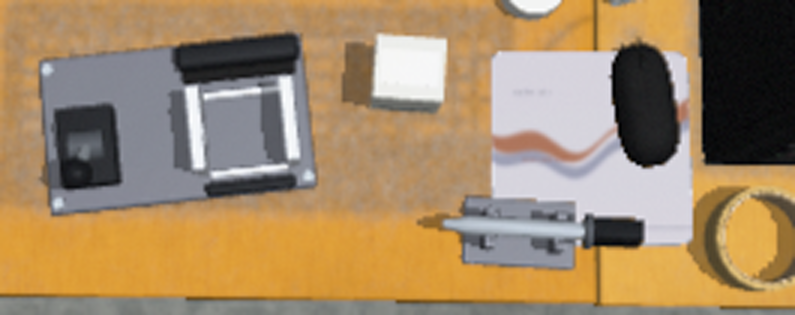

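From the enlarged crop:
- Feeder base corners are at (40,62), (52,213), (315,187) and (300,35), and the lever ball is at (77,165).
- The cassette top is at about (410,65).
- The spindle tip is at about (440,222), and the grip at (614,232).

Everything is roughly axis-aligned. I'll move to an overview pose with tool x along world +y.

Call:
jog_arm(increments=[[0.13, -0.15, 0, 0, 0, 0], [0.13, -0.15, 0, 0, 0, 0], [0.13, -0.15, 0, 0, 0, 0], [0.13, -0.15, 0, 0, 0, 0], [0.13, -0.15, 0, 0, 0, 0], [0.13, -0.15, 0, 0, 0, 0], [0.13, -0.15, 0, 0, 0, 0], [0.13, -0.15, 0, 0, 0, 0]], jaw=1)

```text
time_s: 0.9
position: [324.9, -110.3, 303.8]
ee_rot: [0.982, 0.189, 0.0, 0.0]
force: [0.8, 0.4, -0.4]
opening: 0.999
finger_force: 0.0
```

Call:
jog_arm(increments=[[0, 0, 0, 0, 0, -1], [0, 0, 0, 0, 0, -1], [0, 0, 0, 0, 0, -1], [0, 0, 0, 0, 0, -1], [0, 0, 0, 0, 0, -1], [0, 0, 0, 0, 0, -1], [0, 0, 0, 0, 0, -1], [0, 0, 0, 0, 0, -1]])

```text
time_s: 1.7
position: [324.7, -112.1, 303.6]
ee_rot: [0.891, 0.454, -0.0, -0.0]
force: [0.2, -0.2, 0.5]
opening: 1.004
finger_force: 0.0
```

Call:
jog_arm(increments=[[0, 0, 0, 0, 0, -1], [0, 0, 0, 0, 0, -1], [0, 0, 0, 0, 0, -1], [0, 0, 0, 0, 0, -1], [0, 0, 0, 0, 0, -1], [0, 0, 0, 0, 0, -1], [0, 0, 0, 0, 0, -1], [0, 0, 0, 0, 0, -1]])

```text
time_s: 2.5
position: [324.7, -112.1, 303.6]
ee_rot: [0.731, 0.682, -0.0, -0.0]
force: [0.3, 0.3, 0.8]
opening: 0.999
finger_force: 0.0
```

Call:
jog_arm(increments=[[0, 0, 0, 0, 0, -1], [0.13, 0.12, 0, 0, 0, 0], [0.13, 0.12, 0, 0, 0, 0], [0.13, 0.12, 0, 0, 0, 0], [0.13, 0.12, 0, 0, 0, 0], [0.13, 0.12, 0, 0, 0, 0], [0, 0, 0, 0, 0, 0], [0, 0, 0, 0, 0, 0]])

```text
time_s: 3.3
position: [475.4, 50.4, 303.1]
ee_rot: [0.708, 0.707, -0.001, -0.001]
force: [0.5, 0.4, 0.2]
opening: 1.0
finger_force: 0.0
```

```bash
python3 - <<'E'
from h import *
s=st(); print("yaw tool x",R.from_quat(s["ee_rot"]).apply([1,0,0]).round(3))
c,im=wrist("pics/w1"); print(c["origin"].round(),R.from_quat(c["rotation"]).as_matrix().round(2).tolist())
t=calibration("top")
P=[onz(t,205+u/3,220+v/3,14)[:2] for u,v in [(40,62),(52,213),(315,187),(300,35)]]
L=np.array([[85,178],[-55,178],[-55,-58],[85,-58.]])
# rigid fit
P=np.array(P);a=L-L.mean(0);b=P-P.mean(0);th=np.arctan2((a[:,0]*b[:,1]-a[:,1]*b[:,0]).sum(),(a*b).sum())
Rm=np.array([[np.cos(th),-np.sin(th)],[np.sin(th),np.cos(th)]]);o=P.mean(0)-Rm@L.mean(0)
print("feeder",o.round(1),np.degrees(th).round(2),"res",(P-(L@Rm.T+o)).round(1).tolist())
E
```

```text
t 3.30 pos [475.4  50.4 303.1] q [ 7.076e-01  7.066e-01 -1.000e-03 -5.000e-04] F [0.5 0.4 0.2] op 1.000 j [ 0.11  0.18 -0.24  1.15 -0.    1.68]
yaw tool x [ 0.001  1.    -0.001]
[477. 128. 373.] [[1.0, 0.0, 0.0], [-0.0, 0.95, 0.3], [-0.0, -0.3, 0.95]]
feeder [491.3 162.6] 6.71 res [[-2.1, -1.7], [2.5, -1.7], [1.1, 2.1], [-1.5, 1.3]]
```

View pics/w1.png

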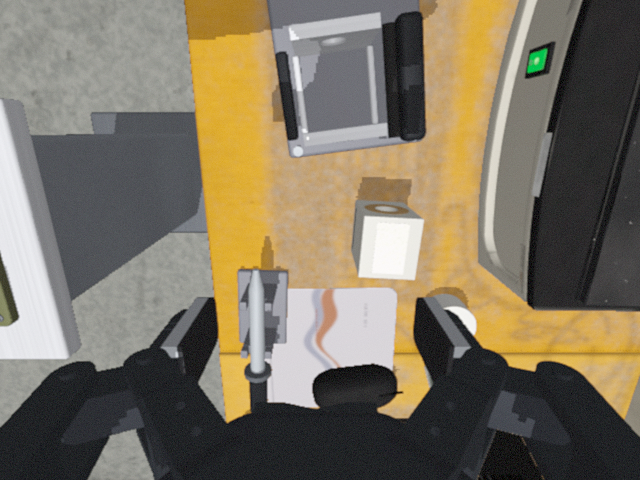

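The wrist view at (475,50,303) has up = +y and right = +x. The cassette top is around (390,248), the feeder bay around (335,90), and the spindle runs from (256,270) to (258,405). I'll move over the feeder next to measure the bay and lever.

Call:
jog_arm(increments=[[0.18, -0.01, 0, 0, 0, 0], [0.18, -0.01, 0, 0, 0, 0], [0.18, -0.01, 0, 0, 0, 0], [0, 0, 0, 0, 0, 0], [0, 0, 0, 0, 0, 0], [0, 0, 0, 0, 0, 0]])

```text
time_s: 3.95
position: [467.9, 183.1, 304.0]
ee_rot: [0.709, 0.705, -0.001, 0.0]
force: [0.3, 1.0, 1.0]
opening: 1.0
finger_force: 0.0
```

```bash
python3 - <<'E'
from h import *
st(); c,im=wrist("pics/w2"); t=calibration("top")
print("ball",onz(t,205+77/3,220+165/3,106).round(1),"cass top",[onz(t,205+u/3,220+v/3,76).round(1)[:2].tolist() for u,v in[(379,35),(447,37),(444,99),(373,97)]])
E
```

```text
t 3.95 pos [467.9 183.1 304. ] q [ 7.088e-01  7.054e-01 -5.000e-04  1.000e-04] F [0.3 1.  1. ] op 1.000 j [ 0.37  0.22 -0.19  1.16 -0.    1.95]
ball [451.5 296.6 106. ] cass top [[570.2, 47.5], [569.4, -10.9], [515.6, -8.4], [516.4, 52.1]]
```

View pics/w2.png

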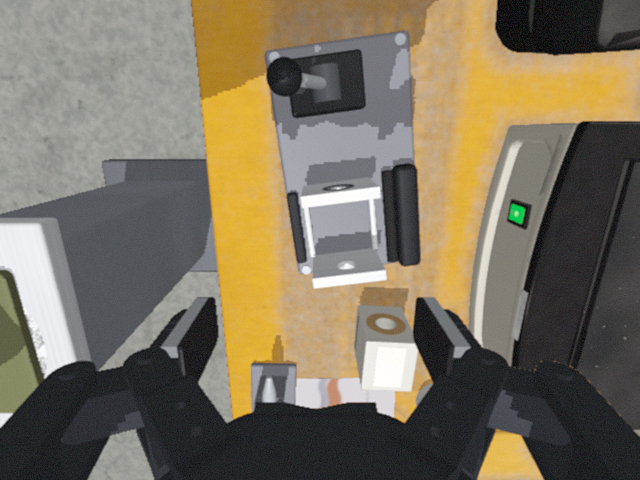

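This view from (468,183,304) shows:
- Lever ball at (284,76).
- Plate top corners at (266,52) and (409,33).
- Far cheek hole (outer mouth) at about (337,187).
- Near cheek hole (inner mouth) at about (346,265).
- Cassette with its bore at about (385,323).

```bash
python3 - <<'E'
from h import *
c=np.load("pics/w2.npy",allow_pickle=True).item(); im=cv2.imread("pics/w2.png"); g=cv2.cvtColor(im,6)
def P(*a): return onz(c,*a).round(1)[:2]
print("ball",P(284,76,106),"TL",P(266,52,14),"TR",P(409,33,14))
print("far hole(y45)",P(337,187,54),"near inner(y-35)",P(346,265,54))
# ball by dark blob
b=cv2.moments((g[55:98,264:302]<45).astype(np.uint8),True); print("ball m",264+b["m10"]/b["m00"],55+b["m01"]/b["m00"],b["m00"])
for (y0,y1,x0,x1) in [(178,198,318,358),(257,275,326,368)]: print("\n".join(" ".join("%3d"%v for v in r_[::2]) for r_ in g[y0:y1:2,x0:x1]),"\n")
# near cheek top, bright
m=(g>225).astype(np.uint8)
n,l,s,ce=cv2.connectedComponentsWithStats(m)
for i in range(1,n):
    if s[i,4]>80:
        print(s[i],cv2.minAreaRect(np.argwhere(l==i)[:,::-1].astype(np.float32)))
E
```

```text
ball [446.7 298.4] TL [422.5 332.2] TR [557.6 347.5]
far hole(y45) [489.5 209.3] near inner(y-35) [499.9 129.4]
ball m 284.7054026503568 76.04791029561672 981.0
115 113 115 111 119 117 113 113 110 116 114 114 111 113 112 113 110 120 114 119
114 116 115 113 115 114 115 114 118 117 120 121 124 126 130 138 134 138 142 139
116 114 119 119 119 127 132 137 139 138 143 142 142 144 139 143 139 141 140 138
137 135 139 138 140 142 143 130 131 118 105  94  89  86  81  84  85 107 134 140
144 141 141 139 125  96  83  79  91 106 118 132 117 126  84  71  59  75 124 137
136 140 110  62  58  89  96 141 168 204 234 187 123 105  98 112 132 133 135 141
139 138 127  98  92  93  95  95 102 103 111 125 152 166 185 200 212 226 242 251
135 135 136 138 156 168 187 197 210 224 242 252 252 254 255 255 255 255 255 254
207 221 235 249 252 254 254 255 255 255 254 254 254 254 254 255 254 254 253 253
255 255 255 254 253 254 254 254 254 253 254 253 253 253 254 253 254 253 254 254 

135 138 142 139 139 138 138 138 142 139 140 140 142 140 141 140 140 138 140 139 139
138 140 141 138 143 141 138 142 142 135 139 137 135 1
[... 427 characters left out ...]
140 137 137 137 135 136
137 136 134 139 137 141 137 136 138 136 133 134 132 134 137 133 134 135 133 142 155
137 136 136 135 135 133 133 133 135 132 138 148 163 170 193 198 219 226 239 250 250 

[ 301  187   79   70 1174] ((344.4903259277344, 219.94400024414062), (60.31482696533203, 79.24492645263672), 80.18070220947266)
[   0  225   74  151 5132] ((32.810882568359375, 297.6813659667969), (156.25888061523438, 46.82676696777344), 75.25643920898438)
[313 271  73  17 678] ((349.170654296875, 278.95050048828125), (9.288878440856934, 73.0257797241211), 83.2901611328125)
[ 362  342   55   49 2351] ((389.1653747558594, 366.35406494140625), (52.14824676513672, 47.594635009765625), 3.5763344764709473)
```

Fitting the plate corners and both hole centres gives a feeder origin of about (495.7,164) and a yaw of about 6.6°. I'll line up with the feeder, straddle the ball and cage it.

Call:
jog_arm(increments=[[0.152, -0.032, 0, 0, 0, 0], [0.152, -0.032, 0, 0, 0, 0], [0.152, -0.032, 0, 0, 0, 0], [0, 0, 0, 0, 0, -0.86], [0, 0, 0, 0, 0, -0.86], [0, 0, 0.19, 0, 0, 0], [0, 0, 0.19, 0, 0, 0], [0, 0, 0.19, 0, 0, 0]])

```text
time_s: 4.8
position: [445.6, 297.4, 160.7]
ee_rot: [0.666, 0.746, 0.001, 0.0]
force: [-0.6, 0.9, -1.3]
opening: 1.001
finger_force: 0.0
```

Call:
jog_arm(increments=[[0, 0, 0, 0, 0, 0], [0, 0, 0, 0, 0, 0], [0, 0, 0, 0, 0, 0], [0, 0, 0, 0, 0, 0], [0, 0, 0, 0, 0, 0], [0, 0, 0, 0, 0, 0]], jaw=-0.3)

```text
time_s: 5.4
position: [445.5, 299.4, 162.7]
ee_rot: [0.665, 0.747, 0.001, 0.0]
force: [-0.1, -0.1, -0.6]
opening: 0.351
finger_force: 0.0
```

```bash
python3 - <<'E'
from h import *
s=st(); c,im=wrist("pics/w3")
M=R.from_euler("z",6.6,degrees=True)
def F(x,y,z=0): return M.apply([x,y,0])+[495.7,164,z]
print("tool yaw",np.degrees(np.arctan2(*R.from_quat(s["ee_rot"]).apply([1,0,0])[1::-1])))
print("now local",M.inv().apply(s["position"]-F(0,0)),"to upright, tool", totool(s,F(0,138,s["position"][2]+10)))
E
```

```text
t 5.40 pos [445.5 299.4 162.7] q [6.646e-01 7.472e-01 1.200e-03 3.000e-04] F [-0.1 -0.1 -0.6] op 0.351 j [ 0.59  0.38 -0.36  0.83  0.    2.05]
tool yaw 96.70380040649671
now local [-34.32854368 140.23923632 162.74087681] to upright, tool [-2.28976321 34.34683904 -9.92545833]
```

View pics/w3.png

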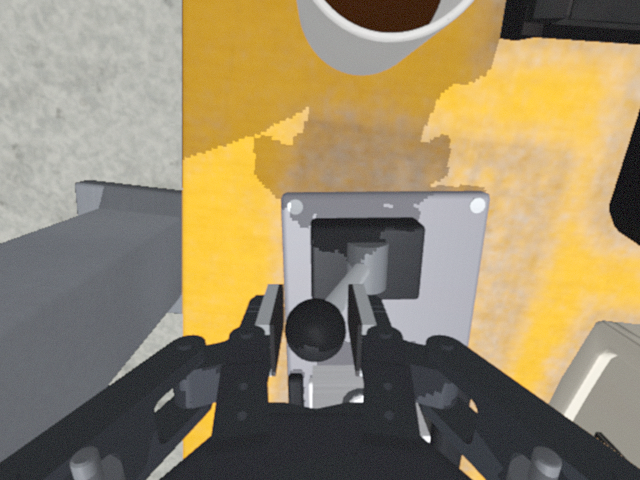

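The ball at (315,330) is centred between the pads, and the plate corners are at (283,194) and (488,194). I'll swing the lever to upright and hold it there.

Call:
jog_arm(increments=[[0, 0.05, -0.018, 0, 0, 0], [0, 0.05, -0.015, 0, 0, 0], [0, 0.044, -0.007, 0, 0, 0], [0, 0, 0, 0, 0, 0], [0, 0, 0, 0, 0, 0], [0, 0, 0, 0, 0, 0], [0, 0, 0, 0, 0, 0], [0, 0, 0, 0, 0, 0]])

```text
time_s: 6.25
position: [480.1, 303.0, 171.3]
ee_rot: [0.665, 0.747, -0.0, -0.0]
force: [0.2, -0.3, 0.0]
opening: 0.35
finger_force: 0.0
```

Call:
jog_arm(increments=[[0, 0, 0, 0, 0, 0], [0, 0, 0, 0, 0, 0], [0, 0, 0, 0, 0, 0], [0, 0, 0, 0, 0, 0], [0, 0, 0, 0, 0, 0], [0, 0, 0, 0, 0, 0]], jaw=0)

```text
time_s: 6.85
position: [480.6, 303.1, 171.4]
ee_rot: [0.665, 0.747, -0.0, -0.0]
force: [-0.6, -0.2, 0.2]
opening: 0.5
finger_force: 0.0
```

Call:
jog_arm(increments=[[0, 0, -0.15, 0, 0, 0], [0, 0, -0.15, 0, 0, 0], [0, 0, -0.15, 0, 0, 0], [0, 0, -0.15, 0, 0, 0], [0, 0, 0, 0, 0, 0], [0, 0, 0, 0, 0, 0], [0, 0, 0, 0, 0, 0], [0, 0, 0, 0, 0, 0]])

```text
time_s: 7.65
position: [479.8, 302.6, 319.6]
ee_rot: [0.665, 0.747, -0.002, -0.0]
force: [0.4, -0.4, 0.6]
opening: 0.503
finger_force: 0.0
```

```bash
python3 - <<'E'
from h import *
s=st(); c3=np.load("pics/w3.npy",allow_pickle=True).item()
TL,TR=onz(c3,283,193.5,14),onz(c3,488,193.5,14); d=TR-TL; print("w3 corners",TL,TR,np.linalg.norm(d),np.degrees(np.arctan2(d[1],d[0])))
M=R.from_euler("z",6.6,degrees=True); print("origin",(TL+TR)/2-M.apply([15,178,0]))
c,im=wrist("pics/w4")
g=cv2.cvtColor(im,6); print("ball pred upright",proj(c,M.apply([0,138,0])+[495.7,164,116]))
u,v=map(int,proj(c,M.apply([0,138,0])+[495.7,164,116]))
cr=g[v-40:v+40,u-40:u+40]; h=cv2.HoughCircles(cr,cv2.HOUGH_GRADIENT,1,30,param1=80,param2=12,minRadius=12,maxRadius=30); print(h,u-40,v-40)
t=snapshot("top"); cv2.imwrite("pics/top4.png",t)
E
```

```text
t 7.65 pos [479.8 302.6 319.6] q [ 6.646e-01  7.472e-01 -1.700e-03 -5.000e-04] F [ 0.4 -0.4  0.6] op 0.503 j [0.56 0.33 0.   1.25 0.   2.02]
w3 corners [421.51908264 335.27005138  14.        ] [554.6961384  350.88051489  14.        ] 134.08883157688035 6.685467162404003
origin [493.66583182 164.5308736   14.        ]
ball pred upright (np.float64(314.4066433659332), np.float64(228.33353939322913))
[[[43.5 39.5 15.4]]] 274 188
```

View pics/w4.png

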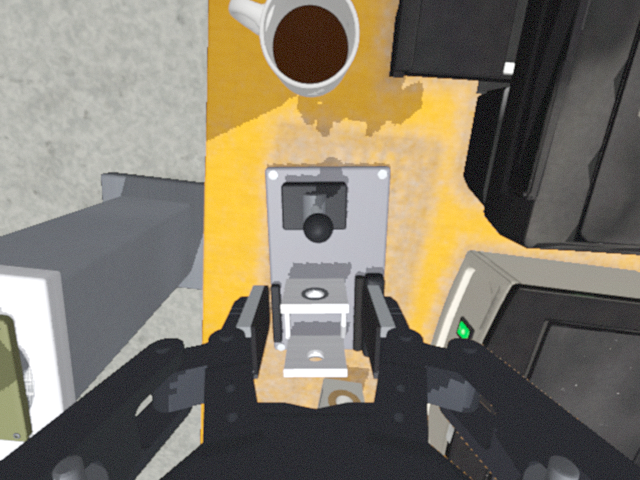

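The lever ball at (317,228) matches the predicted upright position (314,228) to within about 3 mm. The holes are at (314,294) and (316,356), so the tool is aligned with the feeder axis. Next I'll move over the cassette.

Call:
jog_arm(increments=[[-0.175, 0.022, 0, 0, 0, 0], [-0.175, 0.022, 0, 0, 0, 0], [-0.175, 0.022, 0, 0, 0, 0], [-0.175, 0.022, 0, 0, 0, 0], [-0.175, 0.022, 0, 0, 0, 0], [-0.175, 0.022, 0, 0, 0, 0], [0, 0, 0, 0, 0, 0.8], [0, 0, 0, 0, 0, 0.8]], jaw=1)

```text
time_s: 8.55
position: [544.0, 44.4, 320.5]
ee_rot: [0.707, 0.707, -0.001, -0.001]
force: [0.4, -0.5, -0.6]
opening: 1.001
finger_force: 0.0
```

Call:
jog_arm(increments=[[0, 0, 0, 0, 0, 0.8], [0, 0, 0, 0, 0, 0], [0, 0, 0, 0, 0, 0], [0, 0, 0, 0, 0, 0]])

```text
time_s: 8.95
position: [543.8, 46.4, 321.1]
ee_rot: [0.724, 0.689, -0.0, -0.0]
force: [0.6, -0.5, 0.1]
opening: 1.0
finger_force: 0.0
```

```bash
python3 - <<'E'
from h import *
c4=np.load("pics/w4.npy",allow_pickle=True).item(); i4=cv2.imread("pics/w4.png",0)
P=lambda c,u,v,z: onz(c,u,v,z).round(1)[:2]
print("w4 far",P(c4,314,294,54),"near",P(c4,316,356,54),"TL",P(c4,266,167.5,14),"TR",P(c4,388.5,167.5,14),"ball",P(c4,317.5,227.5,116))
s=st(); c,im=wrist("pics/w5"); g=cv2.cvtColor(im,6)
print("pred cass top",[np.round(proj(c,[x,y,76])) for x,y in((516,-10),(570,-10),(570,50),(516,50))])
hsv=cv2.cvtColor(im,cv2.COLOR_BGR2HSV); m=((hsv[...,1]<40)&(hsv[...,2]>215)).astype(np.uint8)
u,v=map(int,proj(c,[543,20,76])); n,l,S,ce=cv2.connectedComponentsWithStats(m)
i=l[v,u]; print("comp",i,S[i]); k=cv2.findContours((l==i).astype(np.uint8),0,1)[0][0][:,0]
W=np.array([onz(c,a,b,76)[:2] for a,b in k],np.float32); rc=cv2.minAreaRect(W); print(rc); print(cv2.boxPoints(rc).round(1).tolist())
c2=np.load("pics/w2.npy",allow_pickle=True).item(); print("w2 cass",P(c2,389.2,366.4,76))
print("spindle tip px",proj(c,[412,10,54]))
E
```

```text
w4 far [489.9 208.3] near [501.6 128.3] TL [421.9 334.4] TR [555.3 350.1] ball [482.3 302.1]
t 8.95 pos [543.8  46.4 321.1] q [ 7.244e-01  6.894e-01 -2.000e-04 -2.000e-04] F [ 0.6 -0.5  0.1] op 1.000 j [ 0.09  0.29 -0.05  1.23 -0.    1.71]
pred cass top [array([290., 271.]), array([343., 268.]), array([342., 210.]), array([285., 213.])]
comp 8 [ 289  209   58   59 3274]
((545.528564453125, 22.51836395263672), (59.883853912353516, 54.691768646240234), 86.98445892333984)
[[516.5999755859375, -5.900000095367432], [571.2999877929688, -8.800000190734863], [574.4000244140625, 51.0], [519.7999877929688, 53.900001525878906]]
w2 cass [545.9  23.1]
spindle tip px (np.float64(192.01263409785383), np.float64(249.57127059124244))
```

View pics/w5.png

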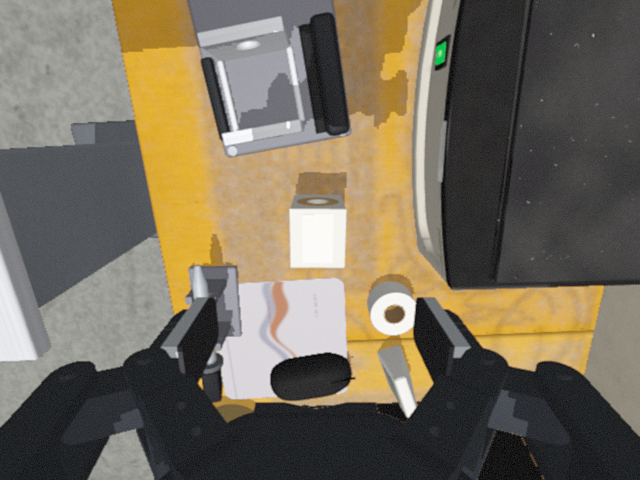

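The cassette is at (545.5,22.5) with a yaw of −3°. Its top measures 59.9×54.7 mm, which matches the given size. I'll grasp it.

Call:
jog_arm(increments=[[-0.095, 0.012, 0, 0, 0, 0], [0, 0, 0.18, 0, 0, 0], [0, 0, 0.18, 0, 0, 0], [0, 0, 0.18, 0, 0, 0], [0, 0, 0.18, 0, 0, 0], [0, 0, 0.144, 0, 0, 0], [0, 0, 0, 0, 0, 0], [0, 0, 0, 0, 0, 0]])

```text
time_s: 9.8
position: [545.6, 22.5, 105.6]
ee_rot: [0.725, 0.689, -0.0, -0.0]
force: [1.0, 0.1, 0.6]
opening: 1.003
finger_force: 0.0
```

Call:
jog_arm(increments=[[0, 0, 0, 0, 0, 0], [0, 0, 0, 0, 0, 0], [0, 0, 0, 0, 0, 0], [0, 0, 0, 0, 0, 0], [0, 0, 0, 0, 0, 0], [0, 0, 0, 0, 0, 0]], jaw=-1)

```text
time_s: 10.4
position: [547.4, 22.5, 107.8]
ee_rot: [0.725, 0.689, 0.002, 0.001]
force: [-0.8, -0.3, 7.0]
opening: 0.628
finger_force: 64.0
```

Call:
jog_arm(increments=[[0, 0, -0.12, 0, 0, 0], [0, 0, -0.12, 0, 0, 0], [0, 0, -0.12, 0, 0, 0], [0, 0, -0.08, 0, 0, 0], [0, 0, 0, 0, 0, -0.8], [0, 0, 0, 0, 0, -0.8], [0, 0, 0, 0, 0, -0.8], [0, 0, 0, 0, 0, 0]])

```text
time_s: 11.2
position: [545.8, 22.4, 216.2]
ee_rot: [0.665, 0.747, 0.0, 0.0]
force: [-0.4, -0.2, -1.3]
opening: 0.63
finger_force: 63.7
```

```bash
python3 - <<'E'
from h import *
s=st(); M=R.from_euler("z",6.7,degrees=True)
print("yaw",np.degrees(np.arctan2(*R.from_quat(s["ee_rot"]).apply([1,0,0])[1::-1])),"to bay",totool(s,[495.7,163.8,s["position"][2]])/250)
E
```

```text
t 11.20 pos [545.8  22.4 216.2] q [6.646e-01 7.472e-01 4.000e-04 4.000e-04] F [-0.4 -0.2 -1.3] op 0.630 j [ 0.04  0.35 -0.25  0.97  0.    1.49]
yaw 96.69360029034638 to bay [ 5.85280450e-01 -1.33088606e-01 -2.04218672e-04]
```

Call:
jog_arm(increments=[[0.147, -0.033, 0, 0, 0, 0], [0.147, -0.033, 0, 0, 0, 0], [0.147, -0.033, 0, 0, 0, 0], [0.147, -0.033, 0, 0, 0, 0], [0, 0, 0.06, 0, 0, 0], [0, 0, 0, 0, 0, 0], [0, 0, 0, 0, 0, 0], [0, 0, 0, 0, 0, 0]])

```text
time_s: 12.0
position: [496.3, 164.0, 201.0]
ee_rot: [0.665, 0.747, 0.0, 0.0]
force: [0.4, -0.4, -2.0]
opening: 0.625
finger_force: 63.7
```

```bash
python3 - <<'E'
from h import *
s=st(); c,im=wrist("pics/w6"); M=R.from_euler("z",6.7,degrees=True)
print("yaw",np.degrees(np.arctan2(*R.from_quat(s["ee_rot"]).apply([1,0,0])[1::-1])),"to bay",totool(s,[495.7,163.8,s["position"][2]])/250)
F=lambda x,y,z:M.apply([x,y,0])+[495.7,163.8,z]
for p in[(-35,45,78),(35,45,78),(-35,35,78),(35,35,78),(0,45,54),(-27,30,90),(-27,30,76+88-0),(27,30,164)]: print(p,np.round(proj(c,F(*p))))
E
```

```text
t 12.00 pos [496.3 164.  201. ] q [6.652e-01 7.467e-01 3.000e-04 3.000e-04] F [ 0.4 -0.4 -2. ] op 0.625 j [ 0.32  0.32 -0.33  0.92 -0.    1.77]
yaw 96.61026735389801 to bay [-3.32517069e-04 -2.59814851e-03 -2.10564519e-06]
(-35, 45, 78) [251. 190.]
(35, 45, 78) [373. 190.]
(-35, 35, 78) [252. 207.]
(35, 35, 78) [372. 207.]
(0, 45, 54) [312. 184.]
(-27, 30, 90) [263. 221.]
(-27, 30, 164) [232. 276.]
(27, 30, 164) [388. 275.]
```

View pics/w6.png

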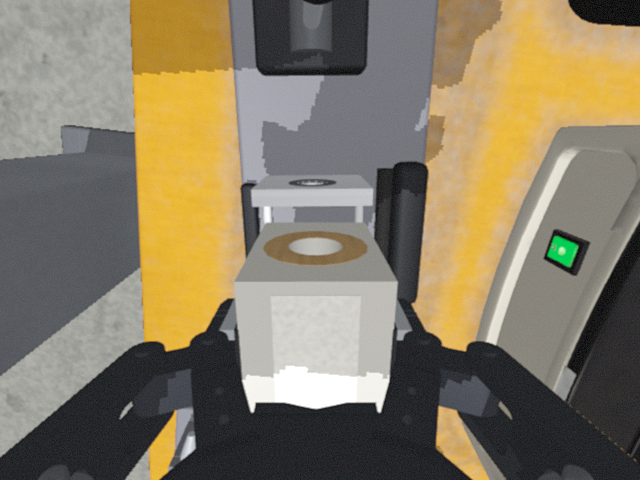

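The far cheek's top edges at (252–373, 190/206) match the prediction to within 1 px. The cassette sits about 2 mm to +x in the grip, so I'll shift slightly and lower it.

Call:
jog_arm(increments=[[0.004, -0.006, 0.05, 0, 0, 0], [0, 0, 0.06, 0, 0, 0], [0, 0, 0.06, 0, 0, 0], [0, 0, 0.06, 0, 0, 0], [0, 0, 0.05, 0, 0, 0], [0, 0, 0, 0, 0, 0], [0, 0, 0, 0, 0, 0]])

```text
time_s: 12.75
position: [494.6, 164.9, 130.8]
ee_rot: [0.665, 0.747, 0.0, 0.0]
force: [-0.0, 0.8, -1.5]
opening: 0.624
finger_force: 63.7
```

Call:
jog_arm(increments=[[0, 0, 0.016, 0, 0, 0], [0, 0, 0.016, 0, 0, 0], [0, 0, 0, 0, 0, 0], [0, 0, 0, 0, 0, 0]])

```text
time_s: 13.15
position: [494.2, 165.3, 122.5]
ee_rot: [0.665, 0.747, 0.0, -0.0]
force: [0.3, -0.1, -1.9]
opening: 0.627
finger_force: 63.7
```

Call:
jog_arm(increments=[[0, 0, 0.006, 0, 0, 0], [0, 0, 0, 0, 0, 0], [0, 0, 0, 0, 0, 0]])

```text
time_s: 13.45
position: [494.4, 165.4, 121.8]
ee_rot: [0.665, 0.747, 0.0, 0.0]
force: [-1.5, -0.8, 6.0]
opening: 0.627
finger_force: 64.3
```

Call:
jog_arm(increments=[[0, 0, 0.006, 0, 0, 0], [0, 0, 0, 0, 0, 0], [0, 0, 0, 0, 0, 0]])

```text
time_s: 13.75
position: [494.3, 165.4, 121.8]
ee_rot: [0.665, 0.747, 0.001, 0.0]
force: [-4.6, -1.5, 16.8]
opening: 0.627
finger_force: 65.7
```

Contact came at the expected height (121.8 − 107.8 = 14 mm). I'll release and rise.

Call:
jog_arm(increments=[[0, 0, 0, 0, 0, 0], [0, 0, 0, 0, 0, 0], [0, 0, 0, 0, 0, 0], [0, 0, 0, 0, 0, 0]], jaw=1)

```text
time_s: 14.15
position: [494.2, 165.3, 119.1]
ee_rot: [0.665, 0.747, -0.0, -0.0]
force: [-0.5, 0.3, -0.0]
opening: 0.999
finger_force: 0.0
```

Call:
jog_arm(increments=[[0, 0, -0.12, 0, 0, 0], [0, 0, -0.18, 0, 0, 0], [0, 0, -0.18, 0, 0, 0], [0, 0, -0.18, 0, 0, 0], [0, 0, -0.18, 0, 0, 0], [0, 0, 0, 0, 0, 0], [0, 0, 0, 0, 0, 0], [0, 0, 0, 0, 0, 0]])

```text
time_s: 14.95
position: [493.6, 165.1, 327.9]
ee_rot: [0.665, 0.747, -0.001, -0.001]
force: [0.2, -0.0, -0.2]
opening: 0.998
finger_force: 0.0
```

```bash
python3 - <<'E'
from h import *
s=st(); c,im=wrist("pics/w7"); M=R.from_euler("z",6.7,degrees=True)
F=lambda x,y,z:M.apply([x,y,0])+[495.7,163.8,z]
hsv=cv2.cvtColor(im,cv2.COLOR_BGR2HSV); m=((hsv[...,1]<40)&(hsv[...,2]>200)).astype(np.uint8)
for p in [(-27,-30,90),(27,-30,90),(27,30,90),(-27,30,90)]: print(np.round(proj(c,F(*p))),end=" ")
u,v=map(int,proj(c,F(0,0,90))); n,l,S,ce=cv2.connectedComponentsWithStats(m); i=l[v,u]; print("\ncomp",i,S[i])
k=cv2.findContours((l==i).astype(np.uint8),0,1)[0][0][:,0]
W=np.array([onz(c,a,b,90) for a,b in k]); L=M.inv().apply(W-F(0,0,90))[:,:2].astype(np.float32); print("local",cv2.minAreaRect(L),L.min(0),L.max(0))
E
```

```text
t 14.95 pos [493.6 165.1 327.9] q [ 6.646e-01  7.472e-01 -1.100e-03 -6.000e-04] F [ 0.2 -0.  -0.2] op 0.998 j [ 0.32  0.24 -0.1   1.23 -0.    1.78]
[289. 248.] [345. 249.] [346. 187.] [287. 187.] 
comp 3 [ 280  168   75   79 4629]
local ((0.13256072998046875, 9.637048721313477), (67.06913757324219, 74.2226791381836), 0.020092491060495377) [-33.411884 -27.483387] [33.65662  46.760067]
```

Call:
jog_arm(increments=[[-0.171, -0.0875, 0, 0, 0, 0], [-0.171, -0.0875, 0, 0, 0, 0], [-0.171, -0.0875, 0, 0, 0, 0], [-0.171, -0.0875, 0, 0, 0, 0], [-0.171, -0.0875, 0, 0, 0, 0], [0, 0, 0, 0, 0, 0.73], [0, 0, 0, 0, 0, 0.73], [0, 0, 0, 0, 0, 0.73]])

```text
time_s: 15.8
position: [409.4, -60.3, 327.8]
ee_rot: [0.721, 0.693, -0.001, -0.001]
force: [1.1, -0.0, -0.9]
opening: 0.996
finger_force: 0.0
```

Call:
jog_arm(increments=[[0, 0, 0, 0, 0, 0], [0, 0, 0, 0, 0, 0], [0, 0, 0, 0, 0, 0]])

```text
time_s: 16.1
position: [410.3, -59.5, 328.7]
ee_rot: [0.719, 0.695, -0.0, -0.001]
force: [0.1, -0.1, 0.4]
opening: 1.0
finger_force: 0.0
```

```bash
python3 - <<'E'
from h import *
M=R.from_euler("z",6.7,degrees=True); F=lambda x,y,z:M.apply([x,y,0])+[495.7,163.8,z]
c=np.load("pics/w7.npy",allow_pickle=True).item(); im=cv2.imread("pics/w7.png"); hsv=cv2.cvtColor(im,cv2.COLOR_BGR2HSV); m=((hsv[...,1]<40)&(hsv[...,2]>200))
for v in (215,225,235):
    k=np.where(m[v,270:370])[0]+270; print(v,k.min(),k.max(),[M.inv().apply(onz(c,a,v,90)-F(0,0,90))[:2].round(1).tolist() for a in(k.min(),k.max()+1)])
s=st(); c,im=wrist("pics/w8")
print("pred tip",proj(c,[412,10,54]),"grip",proj(c,[406,-140,54]))
E
```

```text
215 285 349 [[-29.8, 3.3], [31.2, 3.3]]
225 285 345 [[-30.1, -6.5], [27.7, -6.4]]
235 289 344 [[-26.5, -16.4], [27.0, -16.3]]
t 16.10 pos [410.3 -59.5 328.7] q [ 7.194e-01  6.946e-01 -4.000e-04 -6.000e-04] F [ 0.1 -0.1  0.4] op 1.000 j [-0.14  0.06 -0.32  1.19  0.    1.46]
pred tip (np.float64(313.94002273899486), np.float64(139.1748486413028)) grip (np.float64(313.40335652807454), np.float64(279.17390169338796))
```

View pics/w8.png

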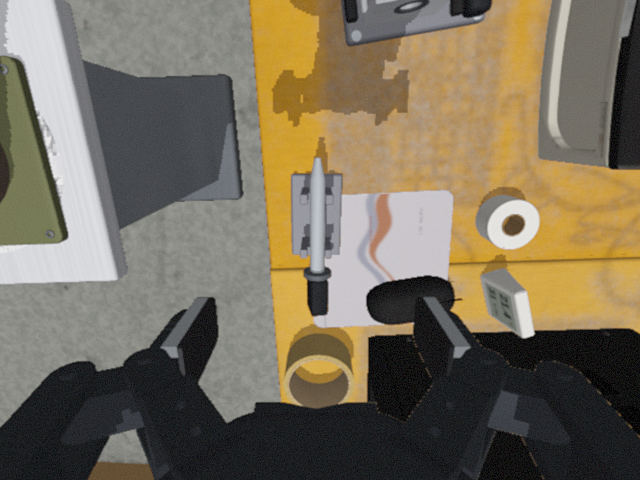

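The spindle lies nearly vertical in this image: tip at (317,157), collar at (317,272), and black grip down to row 315 (columns 308–328). The tape roll is well below it at (319,370). The cassette is centred in x in the bay (−26.5 to 27.0).

```bash
python3 - <<'E'
from h import *
c=np.load("pics/w8.npy",allow_pickle=True).item(); g=cv2.cvtColor(cv2.imread("pics/w8.png"),6)
for v in (165,180,215,240,272,290,296,300,305,310,314,318): print(v," ".join("%d"%x for x in g[v,298:340:2]))
print("tip",onz(c,317.5,156.5,54).round(1),"tapercol")
for v in(290,300,310):
    k=np.where(g[v,300:336]<50)[0]+300; print(v,k.min(),k.max(),onz(c,k.min(),v,69).round(1),onz(c,k.max()+1,v,69).round(1))
for v in (180,200,220,240):
    k=np.where((g[v,304:332]>140))[0]+304; print(v,k.min(),k.max(),onz(c,(k.min()+k.max()+1)/2,v,60).round(1))
k=np.where(g[280:330,318]<50)[0]+280; print("rows",k.min(),k.max(),onz(c,318,k.min(),69),onz(c,318,k.max()+1,69))
E
```

```text
165 166 163 161 162 160 161 161 159 156 183 188 171 115 111 113 157 161 158 159 162 158
180 156 152 151 116 94 101 129 167 183 189 190 186 171 137 99 98 96 102 148 149 151
215 156 153 155 156 154 152 141 172 186 196 194 186 169 130 117 155 151 152 154 150 151
240 156 156 82 63 65 61 132 173 188 199 194 183 163 122 62 66 122 154 153 152 144
272 172 168 160 75 55 54 53 96 126 135 134 128 91 53 44 47 84 198 200 200 201
290 178 178 176 176 160 21 24 38 46 47 45 45 40 35 37 143 201 201 197 202 197
296 175 177 174 177 160 28 22 42 42 45 45 45 37 43 37 149 202 200 202 200 199
300 176 176 177 179 165 23 18 40 42 41 42 42 42 43 35 152 204 200 201 201 200
305 173 175 180 181 171 70 26 40 52 44 46 46 43 41 41 161 203 201 200 202 198
310 174 177 175 174 178 172 56 30 47 47 45 35 40 39 31 156 202 199 199 200 200
314 179 176 174 179 179 178 161 40 37 37 53 50 50 66 128 198 200 199 198 201 199
318 174 177 176 177 176 176 172 180 198 206 200 201 200 188 193 199 200 198 201 198 200
tip [414.9  -6.7  54. ] tapercol
290 308 326 [ 400.1 -145.7   69. ] [ 420.5 -146.4   69. ]
300 308 326 [ 399.6 -157.7   69. ] [ 420.2 -158.4   69. ]
310 311 326 [ 402.4 -170.    69. ] [ 419.9 -170.6   69. ]
180 311 323 [414.2 -29.2  60. ]
200 304 331 [414.  -49.5  60. ]
220 304 331 [413.3 -70.5  60. ]
240 311 331 [416.3 -92.4  60. ]
rows 282 313 [ 411.14419767 -136.58120276   69.        ] [ 409.8915956  -175.25344411   69.        ]
```

The grip centre is at about (411,−155) with its axis at 88.5°. I'll grasp with a partly open jaw to stay clear of the mouse.

Call:
jog_arm(increments=[[-0.191, 0.008, 0, 0, 0, 0], [-0.191, 0.008, 0, 0, 0, -0.1], [0, 0, 0.18, 0, 0, 0], [0, 0, 0.18, 0, 0, 0], [0, 0, 0.18, 0, 0, 0], [0, 0, 0.18, 0, 0, 0], [0, 0, 0.15, 0, 0, 0], [0, 0, 0, 0, 0, 0]], jaw=0.1)

```text
time_s: 16.95
position: [407.3, -153.7, 108.0]
ee_rot: [0.717, 0.697, -0.002, -0.005]
force: [-0.8, -0.0, 0.2]
opening: 0.549
finger_force: 0.0
```

Call:
jog_arm(increments=[[0, 0, 0, 0, 0, 0], [0, 0, 0, 0, 0, 0], [0, 0, 0, 0, 0, 0]])

```text
time_s: 17.25
position: [412.9, -155.9, 114.0]
ee_rot: [0.717, 0.697, 0.001, 0.002]
force: [-0.6, 0.3, -0.4]
opening: 0.552
finger_force: 0.0
```

Call:
jog_arm(increments=[[0, 0, 0, 0, 0, 0], [0, 0, 0, 0, 0, 0], [0, 0, 0, 0, 0, 0], [0, 0, 0, 0, 0, 0], [0, 0, 0, 0, 0, 0], [0, 0, 0, 0, 0, 0]], jaw=-1)

```text
time_s: 17.85
position: [410.1, -155.2, 112.4]
ee_rot: [0.717, 0.697, -0.001, -0.001]
force: [-4.2, -0.8, 7.6]
opening: 0.22
finger_force: 58.5
```

Call:
jog_arm(increments=[[0, 0, -0.08, 0, 0, 0], [0, 0, -0.1, 0, 0, 0], [0, 0, -0.1, 0, 0, 0], [0, 0, 0, 0, 0, 0], [0, 0, 0, 0, 0, 0], [0, 0, 0, 0, 0, 0], [0, 0, 0, 0, 0, 0]])

```text
time_s: 18.55
position: [410.2, -155.0, 180.7]
ee_rot: [0.717, 0.697, -0.001, -0.001]
force: [-0.2, -0.5, -1.1]
opening: 0.221
finger_force: 59.1
```

```bash
python3 - <<'E'
from h import *
s=st(); c,im=wrist("pics/w9"); Rt=R.from_quat(s["ee_rot"])
print("yaw",np.degrees(np.arctan2(*Rt.apply([1,0,0])[1::-1])))
tp=s["position"]+Rt.apply([150,0,58.4]); print("tip pred",tp,proj(c,tp),"collar",proj(c,s["position"]+Rt.apply([28,0,58.4])))
u,v=map(int,proj(c,tp)); g=cv2.cvtColor(im,6)
cv2.imwrite("pics/w9c.png",im)
for y in range(v-40,v+60,6): print(y," ".join("%d"%x for x in g[y,u-30:u+30:3]))
E
```

```text
t 18.55 pos [ 410.2 -155.   180.7] q [ 7.173e-01  6.968e-01 -5.000e-04 -1.100e-03] F [-0.2 -0.5 -1.1] op 0.221 j [-0.36  0.21 -0.55  0.81  0.    1.24]
yaw 88.33742495432837
tip pred [414.4349406   -4.99393218 122.46774811] (np.float64(311.9560450237046), np.float64(-123.05543855208236)) collar (np.float64(312.80320670801774), np.float64(258.6397609753675))
-163 112 110 24 29 27 25 24 34 24 31 29 33 30 34 37 35 40 33 26 29
-157 127 102 34 23 25 38 26 39 44 30 30 37 24 27 27 31 29 32 25 22
-151 148 145 50 22 28 31 36 26 35 23 36 31 32 36 31 35 34 34 34 28
-145 26 34 48 30 27 33 39 31 42 40 39 48 59 38 36 31 31 37 21 25
-139 33 36 50 38 32 16 59 60 63 60 62 58 64 64 63 61 57 54 41 40
-133 34 34 45 37 22 47 59 62 64 65 54 58 59 63 60 52 58 58 47 39
-127 32 35 54 29 39 47 59 56 59 50 59 61 59 64 60 54 58 54 47 43
-121 34 43 52 32 34 47 59 57 57 58 54 56 61 60 55 58 59 56 46 39
-115 24 23 46 33 43 48 53 59 53 55 55 55 59 54 53 57 54 52 46 40
-109 33 110 95 80 43 48 50 55 54 55 45 58 49 53 52 51 55 56 43 36
-103 42 68 101 167 180 36 54 55 49 52 48 49 52 48 53 53 50 52 38 126
-97 47 188 193 181 193 199 194 191 194 194 194 193 193 195 192 193 193 190 193 177
-91 29 187 147 139 172 194 194 195 194 195 196 195 194 191 192 192 194 194 193 192
-85 35 139 143 146 144 140 156 182 188 191 193 193 190 190 192 193 193 193 186 177
-79 33 104 141 142 142 138 140 141 144 141 138 140 138 139 143 140 141 140 143 147
-73 38 38 43 41 32 31 33 31 65 82 122 134 135 124 83 54 25 31 38 27
-67 29 35 35 35 29 17 40 36 35 27 38 39 38 31 34 25 28 35 38 28
```

```bash
python3 - <<'E'
from h import *
s=telemetry.read_state(); c=np.load("pics/w9.npy",allow_pickle=True).item(); im=cv2.imread("pics/w9.png"); Rt=R.from_quat(s["ee_rot"])
e=cv2.GaussianBlur(cv2.cvtColor(im,6),(3,3),0).astype(int)
for d in (45,55,65,75,82):
    u,v=proj(c,s["position"]+Rt.apply([d,0,58.4])); v=int(v)
    print(d,round(u,1),v," ".join("%d"%x for x in e[v,270:360:3]))
for d in (-20,0,20):print(d,proj(c,s["position"]+Rt.apply([d,0,43])))
E
```

```text
45 313.0 218 180 177 177 177 177 176 176 177 144 138 147 154 160 160 163 161 159 155 150 145 139 140 220 218 219 219 219 219 219 219
55 313.0 192 166 157 173 171 117 109 110 111 126 141 148 155 160 163 163 162 158 154 151 146 140 121 112 105 112 113 110 121 220 218
65 312.9 166 113 109 112 111 110 112 113 113 131 143 150 156 161 163 164 161 158 155 150 147 142 123 113 113 114 114 114 108 205 219
75 312.9 138 103 113 114 114 115 114 113 115 136 143 151 156 162 164 164 162 159 156 151 147 143 126 114 115 115 116 115 114 141 220
82 312.9 118 137 166 167 166 167 167 165 129 136 142 150 157 162 164 163 162 159 155 151 147 143 126 117 118 116 117 117 118 113 211
-20 (np.float64(313.11029245975345), np.float64(382.9821137170668))
0 (np.float64(313.0171141348026), np.float64(340.5640390462783))
20 (np.float64(312.9149829955413), np.float64(294.07032611804203))
```

The rod is aligned with tool x to within 0.3 mm. I'll move to the pre-insert pose.

Call:
jog_arm(increments=[[0.1085, 0.1075, 0, 0, 0, 0], [0.1085, 0.1075, 0, 0, 0, 0], [0.1085, 0.1075, 0, 0, 0, 0], [0.1085, 0.1075, 0, 0, 0, 0], [0, 0, 0, 0, 0, -0.7], [0, 0, 0, 0, 0, -0.7], [0, 0, 0, 0, 0, -0.7], [0, 0, 0, 0, 0, 0]])

```text
time_s: 19.4
position: [521.2, -49.8, 180.9]
ee_rot: [0.664, 0.748, -0.001, -0.001]
force: [-0.6, -0.3, -1.3]
opening: 0.224
finger_force: 58.9
```

Call:
jog_arm(increments=[[0, 0, 0.09, 0, 0, 0], [0, 0, 0.09, 0, 0, 0], [0, 0, 0.09, 0, 0, 0], [0, 0, 0, 0, 0, 0], [0, 0, 0, 0, 0, 0], [0, 0, 0, 0, 0, 0], [0, 0, 0, 0, 0, 0]])

```text
time_s: 20.1
position: [522.7, -50.1, 115.6]
ee_rot: [0.664, 0.747, 0.001, 0.001]
force: [0.6, 0.1, -0.7]
opening: 0.224
finger_force: 58.9
```

```bash
cat > ins.py <<'E'
from h import *
s=st(); M=R.from_euler("z",6.7,degrees=True); Rt=R.from_quat(s["ee_rot"])
F=lambda x,y,z:M.apply([x,y,0])+[495.7,163.8,z]
L=lambda p:M.inv().apply(p-F(0,0,0)).round(1)
print("yaw %.2f"%np.degrees(np.arctan2(*Rt.apply([1,0,0])[1::-1])),"toolx",Rt.apply([1,0,0]).round(4),"grip local",L(s["position"]+Rt.apply([0,0,58.4])),"tip local",L(s["position"]+Rt.apply([150,0,58.4])))
E
python3 ins.py; python3 - <<'E'
from h import *
M=R.from_euler("z",6.7,degrees=True);F=lambda x,y,z:M.apply([x,y,0])+[495.7,163.8,z]
c,im=wrist("pics/w10"); g=cv2.cvtColor(im,6)
# near cheek top visible edges
for z,y in((78,-45),(78,-35)): print(proj(c,F(-35,y,z)),proj(c,F(35,y,z)))
t=calibration("top"); cv2.imwrite("pics/top10.png",snapshot("top"));cv2.imwrite("pics/scene10.png",snapshot("scene"))
print("top pred holes",proj(t,F(0,-45,54)),proj(t,F(0,45,54)))
E
```

```text
t 20.10 pos [522.7 -50.1 115.6] q [6.644e-01 7.473e-01 7.000e-04 1.000e-03] F [ 0.6  0.1 -0.7] op 0.224 j [-0.1   0.41 -0.45  0.71  0.    1.36]
yaw 96.72 toolx [-1.170e-01  9.931e-01 -5.000e-04] grip local [   2.  -215.6   57.2] tip local [  1.9 -65.6  57.1]
(np.float64(143.22402237129205), np.float64(-311.0536652729465)) (np.float64(459.9777151440162), np.float64(-309.83037594131946))
(np.float64(136.00831324236944), np.float64(-379.1146297846847)) (np.float64(466.07683543097806), np.float64(-377.6713698564477))
top pred holes (np.float64(303.14797606259214), np.float64(259.10778348970575)) (np.float64(268.4954740593133), np.float64(262.62068899163904))
```

Call:
jog_arm(increments=[[0, -0.008, 0.012, 0, 0, 0], [0.04, 0, 0, 0, 0, 0], [0.04, 0, 0, 0, 0, 0], [0.03, 0, 0, 0, 0, 0], [0, 0, 0, 0, 0, 0], [0, 0, 0, 0, 0, 0]])

```text
time_s: 20.85
position: [516.5, -22.5, 111.4]
ee_rot: [0.664, 0.748, -0.0, 0.0]
force: [-0.3, 0.1, -0.4]
opening: 0.224
finger_force: 58.9
```

```bash
python3 ins.py
```

```text
t 20.85 pos [516.5 -22.5 111.4] q [ 6.640e-01  7.478e-01 -1.000e-04  1.000e-04] F [-0.3  0.1 -0.4] op 0.224 j [-0.04  0.41 -0.47  0.69 -0.    1.41]
yaw 96.79 toolx [-1.183e-01  9.930e-01 -3.000e-04] grip local [  -1.1 -187.4   53. ] tip local [ -1.3 -37.4  53. ]
```

Call:
jog_arm(increments=[[0.03, 0.004, -0.004, 0, 0, 0], [0.03, 0, 0, 0, 0, 0], [0, 0, 0, 0, 0, 0], [0, 0, 0, 0, 0, 0]])

```text
time_s: 21.25
position: [515.7, -7.7, 112.4]
ee_rot: [0.664, 0.748, -0.0, 0.0]
force: [-0.6, -0.4, -0.9]
opening: 0.223
finger_force: 58.9
```

Call:
jog_arm(increments=[[0.03, 0, 0, 0, 0, 0], [0.03, 0, 0, 0, 0, 0], [0, 0, 0, 0, 0, 0], [0, 0, 0, 0, 0, 0]])

```text
time_s: 21.65
position: [513.9, 7.3, 112.4]
ee_rot: [0.664, 0.748, -0.0, 0.0]
force: [0.3, -0.3, -0.9]
opening: 0.221
finger_force: 58.9
```

```bash
python3 ins.py
```

```text
t 21.65 pos [513.9   7.3 112.4] q [ 6.641e-01  7.477e-01 -1.000e-04  1.000e-04] F [ 0.3 -0.3 -0.9] op 0.221 j [ 0.01  0.4  -0.48  0.69 -0.    1.47]
yaw 96.77 toolx [-1.18e-01  9.93e-01 -2.00e-04] grip local [  -0.2 -157.6   54. ] tip local [-0.4 -7.6 54. ]
```

Call:
jog_arm(increments=[[0.04, 0, 0, 0, 0, 0], [0.04, 0, 0, 0, 0, 0], [0.04, 0, 0, 0, 0, 0], [0, 0, 0, 0, 0, 0], [0, 0, 0, 0, 0, 0]])

```text
time_s: 22.15
position: [510.4, 37.2, 112.4]
ee_rot: [0.664, 0.748, -0.0, 0.0]
force: [-0.0, -0.5, -1.8]
opening: 0.226
finger_force: 58.9
```

Call:
jog_arm(increments=[[0.04, 0, 0, 0, 0, 0], [0.04, 0, 0, 0, 0, 0], [0.04, 0, 0, 0, 0, 0], [0, 0, 0, 0, 0, 0], [0, 0, 0, 0, 0, 0]])

```text
time_s: 22.65
position: [506.8, 67.0, 112.4]
ee_rot: [0.664, 0.748, -0.0, 0.0]
force: [0.7, 0.5, -0.7]
opening: 0.224
finger_force: 58.9
```

```bash
python3 ins.py
```

```text
t 22.65 pos [506.8  67.  112.4] q [ 6.640e-01  7.477e-01 -1.000e-04  1.000e-04] F [ 0.7  0.5 -0.7] op 0.224 j [ 0.13  0.4  -0.49  0.69 -0.    1.58]
yaw 96.79 toolx [-1.182e-01  9.930e-01 -3.000e-04] grip local [ -0.2 -97.5  54. ] tip local [-0.5 52.5 54. ]
```

Call:
jog_arm(increments=[[0.04, 0, 0, 0, 0, 0], [0.036, 0, 0, 0, 0, 0], [0, 0, 0, 0, 0, 0], [0, 0, 0, 0, 0, 0]])

```text
time_s: 23.05
position: [504.6, 85.7, 112.4]
ee_rot: [0.664, 0.748, -0.0, 0.0]
force: [0.7, -0.6, -0.6]
opening: 0.225
finger_force: 58.9
```

Call:
jog_arm(increments=[[0.008, 0, 0, 0, 0, 0], [0, 0, 0, 0, 0, 0], [0, 0, 0, 0, 0, 0]])

```text
time_s: 23.35
position: [504.5, 87.3, 112.4]
ee_rot: [0.664, 0.747, -0.0, 0.0]
force: [-0.1, 0.1, -1.2]
opening: 0.22
finger_force: 58.9
```

Call:
jog_arm(increments=[[0.008, 0, 0, 0, 0, 0], [0, 0, 0, 0, 0, 0], [0, 0, 0, 0, 0, 0]])

```text
time_s: 23.65
position: [504.2, 89.4, 112.4]
ee_rot: [0.664, 0.747, -0.0, 0.0]
force: [-1.0, -0.3, -0.6]
opening: 0.222
finger_force: 58.9
```

Call:
jog_arm(increments=[[0.008, 0, 0, 0, 0, 0], [0, 0, 0, 0, 0, 0], [0, 0, 0, 0, 0, 0]])

```text
time_s: 23.95
position: [504.0, 91.5, 112.4]
ee_rot: [0.664, 0.747, -0.0, -0.0]
force: [-0.0, -0.2, -2.5]
opening: 0.224
finger_force: 58.9
```

```bash
python3 ins.py
```

```text
t 23.95 pos [504.   91.5 112.4] q [ 0.6643  0.7475 -0.     -0.    ] F [-0.  -0.2 -2.5] op 0.224 j [ 0.18  0.4  -0.48  0.69 -0.    1.63]
yaw 96.74 toolx [-0.1174  0.9931 -0.    ] grip local [ -0.2 -72.8  54. ] tip local [-0.4 77.2 54. ]
```

Call:
jog_arm(increments=[[0.008, 0, 0, 0, 0, 0], [0, 0, 0, 0, 0, 0], [0, 0, 0, 0, 0, 0]])

```text
time_s: 24.25
position: [503.7, 93.2, 112.4]
ee_rot: [0.664, 0.747, -0.0, 0.0]
force: [-0.2, -1.9, 0.1]
opening: 0.227
finger_force: 59.1
```

Call:
jog_arm(increments=[[0.008, 0, 0, 0, 0, 0], [0, 0, 0, 0, 0, 0], [0, 0, 0, 0, 0, 0]])

```text
time_s: 24.55
position: [503.6, 93.7, 112.5]
ee_rot: [0.665, 0.747, -0.002, 0.002]
force: [1.2, -6.7, 0.6]
opening: 0.225
finger_force: 59.2
```

Contact (−6.7 N along y) at the expected depth means the collar is home. I'll release, rise, and check where the grip ended up.

Call:
jog_arm(increments=[[0, 0, 0, 0, 0, 0], [0, 0, 0, 0, 0, 0], [0, 0, 0, 0, 0, 0], [0, 0, 0, 0, 0, 0]], jaw=0.2)

```text
time_s: 24.95
position: [503.6, 95.7, 112.4]
ee_rot: [0.664, 0.748, 0.0, -0.0]
force: [0.8, 0.2, 0.2]
opening: 0.603
finger_force: 0.0
```

Call:
jog_arm(increments=[[0, 0, -0.08, 0, 0, 0], [0, 0, -0.16, 0, 0, 0], [0, 0, -0.18, 0, 0, 0], [0, 0, -0.18, 0, 0, 0], [0, 0, 0, 0, 0, 0], [0, 0, 0, 0, 0, 0], [0, 0, 0, 0, 0, 0]])

```text
time_s: 25.65
position: [502.7, 95.4, 261.2]
ee_rot: [0.664, 0.747, -0.001, -0.001]
force: [-0.0, 0.1, -0.6]
opening: 0.597
finger_force: 0.0
```

```bash
python3 ins.py; python3 - <<'E'
from h import *
M=R.from_euler("z",6.7,degrees=True);F=lambda x,y,z:M.apply([x,y,0])+[495.7,163.8,z]
c,im=wrist("pics/w11"); g=cv2.cvtColor(im,6)
print("pred collar top",proj(c,F(0,-48,68)),"near cheek top",proj(c,F(0,-45,78)),"grip end",proj(c,F(0,-95,66)),"grip sides",proj(c,F(-10,-73,66)),proj(c,F(10,-73,66)))
u,v=map(int,proj(c,F(0,-73,66)))
print("row",v,u-30," ".join("%d"%x for x in g[v,u-30:u+31:3]))
a=int(proj(c,F(0,-40,78))[1])-6; print("col",u,a," ".join("%d"%x for x in g[a:a+110:3,u]))
a=F(0,77,54); print("tip",proj(c,a)); u,v=map(int,proj(c,a)); print(u-15,v-15); print("\n".join(" ".join("%3d"%x for x in w) for w in g[max(v-15,0):v+20:3,u-15:u+16:3]))
E
```

```text
t 25.65 pos [502.7  95.4 261.2] q [ 6.643e-01  7.475e-01 -8.000e-04 -7.000e-04] F [-0.   0.1 -0.6] op 0.597 j [ 0.19  0.26 -0.25  1.06  0.    1.64]
yaw 96.74 toolx [-0.1174  0.9931  0.    ] grip local [ -1.2 -68.8 202.8] tip local [ -1.3  81.2 202.9]
pred collar top (np.float64(315.666820284576), np.float64(205.33146319801352)) near cheek top (np.float64(315.6597412031704), np.float64(204.2556357806454)) grip end (np.float64(315.59733081282997), np.float64(259.5985823762527)) grip sides (np.float64(303.47557564926547), np.float64(234.62424871525704)) (np.float64(327.78593651832693), np.float64(234.66058848503724))
row 234 285 187 179 181 185 183 190 54 75 71 76 76 80 85 46 31 174 179 182 180 180 181
col 315 191 255 255 255 255 242 135 47 80 76 81 83 84 79 74 81 85 77 78 78 83 82 75 103 186 183 178 184 182 185 184 182 181 181 177 179 184 177
tip (np.float64(315.9068269199004), np.float64(31.551817817135543))
300 16
126 125 125 124 125 123 122 125 122 124 121
122 122 124 123 124 124 125 121 128 123 125
126 122 122 123 127 120 125 125 125 125 125
126 125 122 125 125 121 126 126 126 119 125
124 127 126 126 125 120 124 121 127 122 122
126 121 122 124 139 150 139 126 124 123 124
122 139 171 165 151 183 156 126 122 126 122
173 171 169 165 169 217 162 124 126 122 123
172 170 172 164 205 215 202 123 125 165 170
172 171 171 168 206 214 209 142 119 125 172
172 172 172 176 210 215 210 160 125 124 172
173 173 171 186 211 215 212 179 123 142 171
```

The tip is at (315,31) and the grip end at about row 259, both as predicted, so the spindle is home. Now the lever.

Call:
jog_arm(increments=[[0.166, 0.002, 0, 0, 0, 0], [0.166, 0.002, 0, 0, 0, 0], [0.166, 0.002, 0, 0, 0, 0], [0.166, 0.002, 0, 0, 0, 0], [0.166, 0.002, 0, 0, 0, 0], [0, 0, 0, 0, 0, 0], [0, 0, 0, 0, 0, 0], [0, 0, 0, 0, 0, 0]])

```text
time_s: 26.5
position: [481.1, 300.7, 261.2]
ee_rot: [0.665, 0.747, -0.001, -0.0]
force: [-0.2, -0.6, -0.2]
opening: 0.602
finger_force: 0.0
```

```bash
python3 ins.py; python3 - <<'E'
from h import *
M=R.from_euler("z",6.7,degrees=True);F=lambda x,y,z:M.apply([x,y,0])+[495.7,163.8,z]
c,im=wrist("pics/w12"); g=cv2.cvtColor(im,6); u,v=map(int,proj(c,F(0,138,116))); print(u,v)
h=cv2.HoughCircles(g[v-50:v+50,u-50:u+50],cv2.HOUGH_GRADIENT,1,30,param1=80,param2=12,minRadius=16,maxRadius=32)
print(h); 
if h is not None: a=h[0,0]; print(M.inv().apply(onz(c,a[0]+u-50,a[1]+v-50,116)-F(0,0,0)))
E
```

```text
t 26.50 pos [481.1 300.7 261.2] q [ 6.645e-01  7.473e-01 -1.500e-03 -2.000e-04] F [-0.2 -0.6 -0.2] op 0.602 j [ 0.56  0.35 -0.11  1.1  -0.    2.01]
yaw 96.71 toolx [-0.1168  0.9932 -0.0016] grip local [  1.3 137.6 202.8] tip local [  1.3 287.6 202.5]
311 249
[[[55.5 49.5 18.2]
  [62.5 17.5 27.8]]]
[  3.0688515  138.88925461 116.        ]
```

Call:
jog_arm(increments=[[0, 0.006, 0.18, 0, 0, 0], [0, 0, 0.18, 0, 0, 0], [0, 0, 0, 0, 0, 0], [0, 0, 0, 0, 0, 0]])

```text
time_s: 26.95
position: [482.8, 300.6, 172.4]
ee_rot: [0.665, 0.747, -0.001, -0.0]
force: [0.7, 0.7, -0.1]
opening: 0.601
finger_force: 0.0
```

Call:
jog_arm(increments=[[0, 0, 0, 0, 0, 0], [0, 0, 0, 0, 0, 0], [0, 0, 0, 0, 0, 0], [0, 0, 0, 0, 0, 0]], jaw=-0.3)

```text
time_s: 27.35
position: [483.8, 302.4, 173.7]
ee_rot: [0.664, 0.747, 0.001, 0.0]
force: [0.3, -0.0, 1.0]
opening: 0.354
finger_force: 0.0
```

Call:
jog_arm(increments=[[0, 0.05, 0.006, 0, 0, 0], [0, 0.05, 0.014, 0, 0, 0], [0, 0.036, 0.018, 0, 0, 0], [0, 0, 0, 0, 0, 0], [0, 0, 0, 0, 0, 0], [0, 0, 0, 0, 0, 0]])

```text
time_s: 27.95
position: [517.0, 306.0, 162.4]
ee_rot: [0.664, 0.747, -0.0, -0.0]
force: [-1.7, 0.7, 0.4]
opening: 0.351
finger_force: 0.9
```

```bash
python3 ins.py
```

```text
t 27.95 pos [517.  306.  162.4] q [ 6.643e-01  7.474e-01 -3.000e-04 -2.000e-04] F [-1.7  0.7  0.4] op 0.351 j [ 0.53  0.48 -0.19  0.9   0.    1.99]
yaw 96.74 toolx [-0.1173  0.9931  0.    ] grip local [ 37.7 138.7 104. ] tip local [ 37.6 288.7 104. ]
```

Call:
jog_arm(increments=[[0, 0.008, 0, 0, 0, 0], [0, 0, 0, 0, 0, 0], [0, 0, 0, 0, 0, 0]])

```text
time_s: 28.25
position: [517.6, 306.0, 162.3]
ee_rot: [0.664, 0.748, -0.001, -0.001]
force: [-5.1, 0.2, 1.8]
opening: 0.346
finger_force: 2.3
```

Call:
jog_arm(increments=[[0, 0.008, 0, 0, 0, 0], [0, 0, 0, 0, 0, 0], [0, 0, 0, 0, 0, 0]])

```text
time_s: 28.55
position: [518.1, 306.0, 162.1]
ee_rot: [0.664, 0.748, -0.002, -0.002]
force: [-7.1, 0.6, 1.6]
opening: 0.35
finger_force: 4.0
```

The force is building with little movement, so the lever is at its stop. I'll open slightly, retreat and verify.

Call:
jog_arm(increments=[[0, -0.008, 0, 0, 0, 0], [0, 0, 0, 0, 0, 0], [0, 0, 0, 0, 0, 0], [0, 0, 0, 0, 0, 0]], jaw=0)

```text
time_s: 28.95
position: [519.6, 306.2, 163.2]
ee_rot: [0.664, 0.747, 0.001, 0.0]
force: [-0.3, -0.3, -0.4]
opening: 0.498
finger_force: 0.0
```

Call:
jog_arm(increments=[[0, 0, -0.12, 0, 0, 0], [0, 0, -0.16, 0, 0, 0], [0, 0, -0.16, 0, 0, 0], [0, 0, -0.16, 0, 0, 0], [0, 0, 0, 0, 0, 0], [0, 0, 0, 0, 0, 0], [0, 0, 0, 0, 0, 0]])

```text
time_s: 29.65
position: [518.6, 305.8, 311.7]
ee_rot: [0.664, 0.747, -0.001, -0.0]
force: [0.3, -0.5, -1.0]
opening: 0.507
finger_force: 0.0
```

```bash
python3 ins.py; python3 - <<'E'
from h import *
M=R.from_euler("z",6.7,degrees=True);F=lambda x,y,z:M.apply([x,y,0])+[495.7,163.8,z]
c,im=wrist("pics/w13"); g=cv2.cvtColor(im,6); u,v=map(int,proj(c,F(38,138,106))); print(u,v)
h=cv2.HoughCircles(g[v-45:v+45,u-45:u+45],cv2.HOUGH_GRADIENT,1,30,param1=80,param2=12,minRadius=12,maxRadius=24); print(h)
for a in (h[0] if h is not None else []): print(M.inv().apply(onz(c,a[0]+u-45,a[1]+v-45,106)-F(0,0,0)))
a=F(0,77,54); u,v=map(int,proj(c,a)); print("tip",u,v); print("\n".join(" ".join("%3d"%x for x in w) for w in g[v-15:v+20:3,u-15:u+16:3]))
E
```

```text
t 29.65 pos [518.6 305.8 311.7] q [ 6.644e-01  7.474e-01 -8.000e-04 -2.000e-04] F [ 0.3 -0.5 -1. ] op 0.507 j [ 0.53  0.39  0.08  1.26 -0.    1.99]
yaw 96.73 toolx [-1.172e-01  9.931e-01 -8.000e-04] grip local [ 39.2 138.3 253.3] tip local [ 39.1 288.3 253.2]
312 226
[[[45.5 43.5 15. ]
  [28.5 14.5 14.5]]]
[ 37.78316951 139.74314031 106.        ]
[ 23.79974297 164.54671714 106.        ]
tip 277 268
193 192 193 192 192 194 174 133 134 179 191
192 192 192 192 192 195 143 131 132 153 192
193 192 194 190 192 194 144 131 132 138 190
196 194 194 193 194 194 138 133 135 135 188
129 145 147 145 133 133 135 132 137 130 131
133 136 133 131 153 177 140 132 132 132 134
130 135 133 129 203 239 172 133 135 135 133
132 133 134 128 215 239 195 132 130 135 132
132 128 131 135 218 237 207 129 133 134 132
144 146 145 167 223 233 218 150 149 152 154
162 164 163 172 224 235 220 168 164 163 165
135  49 110 192 226 234 224 190 164 166 166
```

The ball is at local x ≈ 37.8, the roll feed stop, and the spindle tip hasn't moved. I'll hand it in.

```bash
python3 -c "
from workcell import order
print(order.sign_off())"
```

```text
the job is handed in; nothing more can be done
None
```

The label feeder is reloaded and the job is handed in (no verdict came back): the cassette is in the bay, the spindle's collar is home against the near cheek, the lever is at the roll-feed stop, and the gripper is clear of everything.

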